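Stack the lamp filters in the microscope's filter barrel

TASK

Put together the filter barrel of the microscope lamp, the silver tube standing open end up on the bench: into it go, from the bottom up, the pale heat filter in the silver mount, the open black spacer ring and the green filter, each lying flat on the one below, and then the lens cell closes it, flange flush on the rim. Do not drop the parts in from above: let each one go only when its lower edge is at or in the mouth of the barrel. Leave the blue filter, the amber filter, the oil bottle and the culture dish where they are.

Things in the scene. Friction and masses are not known exactly. Their poses are not given: they have to be found in the camera images.
- barrel_mouth (a point): Filter barrel: fixed upright silver tube, black inside, open at the top, 62 mm outside diameter, rim 46 mm above the bench, in a black clamp stand (72 mm square, up to 18 mm high; brass thumb screw to 48 mm from the axis). The point is the centre of the mouth, level with the rim; z up. Bore 53 mm in diameter, 38 mm deep to a flat floor, flaring over its top 5 mm to 58 mm at the rim.
- heat_c (a point): Heat filter: flat round disc, pale aqua glass in a bright silver (aluminium) mount, 50 mm diameter, 10 mm thick, 45 g, lying flat on the bench. The point is its centre, half-way up (5 mm); z up. Grip it across its edge. Either face may be up; yaw does not matter.
- spacer_c (a point): Spacer ring: open black ring (the bench shows through its hole), 49 mm outside diameter (48 to 50 mm depending on the direction), 38 mm hole, 10 mm thick, 25 g, lying flat on the bench. The point is its centre, half-way up (5 mm); z up. Yaw does not matter.
- green_c (a point): Green filter: flat round disc, green glass in a black mount, 50 mm diameter, 10 mm thick, 45 g, lying flat on the bench. The point is its centre, half-way up (5 mm); z up. Yaw does not matter.
- lens_c (a point): Lens cell: black knurled flange 62 mm in diameter and 12 mm thick with a grey-blue domed lens in its top, and below the flange a round spigot 49 mm in diameter and 6 mm long that enters the barrel; 18 mm high in all, 90 g. It stands on its spigot, lens up, the flange from 6 to 18 mm above the bench: grip it across the flange. The point is on its axis half-way up (9 mm above its lowest face, 3 mm above the flange's underside); z up. Yaw does not matter.
- blue_c (a point): Blue filter, not wanted: same shape and size as the green filter, but blue glass. The point is its centre, half-way up (5 mm). Leave it where it lies.
- amber_c (a point): Amber filter, not wanted: same shape and size as the green filter, but orange-amber glass. The point is its centre, half-way up (5 mm). Leave it where it lies.
- oil_c (a point): Immersion oil bottle, not wanted: small brown glass bottle with a black cap, 30 mm diameter, 58 mm high, standing. The point is its centre, half-way up (29 mm). Leave it where it stands.
- dish_c (a point): Culture dish, not wanted: flat round clear dish with lid and pink contents, 60 mm diameter, 15 mm high. The point is its centre, half-way up (7.5 mm). Leave it where it stands.
Mind the look-alikes: they are no part of the job. What is meant by the part that bears heat_c is not yellow, and is the larger of those in its own colour.

How it is judged (in metres and radians):
On the way, in this order (a step that is already met when the one before it is completed fails the run):
1. the pale heat filter lies flat on the floor of the barrel (horizontal distance between heat_c and barrel_mouth below 0.005 m and z of heat_c in the frame of barrel_mouth between -0.036 and -0.03 m and angle between heat_c's own z axis and vertical below 0.1 rad), for 0.2 s.
2. the spacer ring lies flat on the heat filter (horizontal distance between spacer_c and barrel_mouth below 0.005 m and z of spacer_c in the frame of barrel_mouth between -0.026 and -0.02 m and angle between spacer_c's own z axis and vertical below 0.1 rad), for 0.2 s.
3. the green filter lies flat on the spacer ring (horizontal distance between green_c and barrel_mouth below 0.005 m and z of green_c in the frame of barrel_mouth between -0.016 and -0.01 m and angle between green_c's own z axis and vertical below 0.1 rad), for 0.2 s.
4. the lens cell lies closing the barrel, its flange down on the rim all round (horizontal distance between lens_c and barrel_mouth below 0.005 m and z of lens_c in the frame of barrel_mouth between 0.001 and 0.005 m and angle between lens_c's own z axis and vertical below 0.05 rad), for 0.2 s.
At the end, for the whole second after the job is handed in: In the barrel from the bottom up: heat filter on the floor, spacer ring, green filter, and the lens cell with its flange on the rim; each within 5 mm of the axis, 3 mm of its height (lens cell 2 mm) and 0.1 rad of level (lens cell 0.05); all let go and at rest (under 20 mm/s) (all of step 1 and all of step 2 and all of step 3 and all of step 4 and linear speed of each of heat, spacer, green, lens below 0.02 m/s); the robot touches nothing.
It fails at once if a part was dropped into the barrel from well above its mouth (at the mouth or inside, the heat filter over 1.1 m/s, spacer ring 1.0, green filter 0.9, lens cell 0.7) ((horizontal distance between heat_c and barrel_mouth below 0.03 m and z of heat_c in the frame of barrel_mouth below 0.03 m and linear speed of heat above 1.1 m/s) or (horizontal distance between spacer_c and barrel_mouth below 0.03 m and z of spacer_c in the frame of barrel_mouth below 0.03 m and linear speed of spacer above 1 m/s) or (horizontal distance between green_c and barrel_mouth below 0.03 m and z of green_c in the frame of barrel_mouth below 0.03 m and linear speed of green above 0.9 m/s) or (horizontal distance between lens_c and barrel_mouth below 0.03 m and z of lens_c in the frame of barrel_mouth below 0.03 m and linear speed of lens above 0.7 m/s)).
It fails at once if the blue filter was moved by more than 2 cm (distance of blue_c from where it was at the start of the episode above 0.02 m).
It fails at once if the amber filter was moved by more than 2 cm (distance of amber_c from where it was at the start of the episode above 0.02 m).
It fails at once if the oil bottle was moved by more than 2 cm (distance of oil_c from where it was at the start of the episode above 0.02 m).
It fails at once if the culture dish was moved by more than 2 cm (distance of dish_c from where it was at the start of the episode above 0.02 m).
It also fails if it takes over 96 s, if anything falls off the work surface, if the arm or the gripper's body presses on something with over 40 N, if the wrist force passes 120 N, or if a joint passes its speed limit or range.

ROBOT

A 6-joint arm with a two-finger parallel gripper is mounted at the origin on the work surface. World frame = base frame: x ahead of the robot, y to its left, z up, the work surface at z = 0. Lengths are in mm, angles in rad, forces in N, time in s.
With the tool pointing down it reaches from about 350 to 975 mm from the base axis. Payload 17.4 kg.
Tool frame: the origin (TCP) lies between the finger pads; the fingertips stand 8 mm ahead of it and the grasp point (between the pads) lies 11 mm behind it; z points along the fingers, y is the direction in which the jaws open and shut (so a half turn about z gives the same grasp; the last joint's range is limited). The gripper opens to 85 mm and grips with 20 to 120 N. Pads are 22 mm wide; open, the fingers measure 114 mm over their backs; the gripper's body (76 mm by 85 mm) begins 54 mm behind the grasp point. The pads swing forward as they close: fully open they stand 13 mm farther back than shut.
Start: joints at [1.115, 0.116, 1.442, -0, 1.584, -0.038], TCP at [273.89, 616.941, 239.303] pointing down, gripper open.
Joint ranges: [-2.83, 2.83], [-0.83, 2.19], [0.07, 2.5], [-1.14, 4.28], [0.01, 3], [-2.97, 2.97]. Speed limits (rad/s): [1.89, 1.89, 2.22, 3.14, 3.14, 3.14].

INTERFACE

Orientations are given as a unit quaternion [x, y, z, w].
In Python, from cell import ctrl, imaging, close_job, nets gives the robot as it stands.
- The arm moves only by the tool servo_tool, never from a script. Its argument "plan" is a list of rows, each a list of 7 numbers: the finger opening in m, from 0 to 0.0854, then the shift along the tool's x, y, z in m, then the turn, a rotation vector about the tool's x, y, z in rad. In form: [[grip, dx, dy, dz, ax, ay, az], ...]. A call has 1 to 5 rows; each row is the pose to reach, as a shift and turn from the pose commanded when the call began, along the tool's axes at that moment; what a row does not reach only later rows make up. A row lasts 1/12 s, in which the tool goes at most 41.7 mm and 7.16 degrees, less where a joint would pass 70% of its speed; a pose out of reach is approached as far as the arm can. A call with a gripper value outside its range is refused whole. The fingers move at their own pace and stop on an object; "grip_force" is the grip in N (left out, the last holds). Time passes only in rows, so rows that repeat a pose let the fingers close. It gives the time, the measured TCP pose, the force and the opening at its end, in the units of the state.
- ctrl.read_state(): the state, without advancing time (a new reading comes with each control period).
- imaging.camera(name): name is "side" or "top"; returns a dict with "image" (420x560x3 uint8, blue, green, red), "range_z" (420x560 float32, mm along the optical axis (not along the pixel's ray), 0 where there is no reading), "fx", "fy", "cx", "cy" (pixels), "cam_to_world" (4x4, takes a point from camera to world coordinates). Camera axes: x right, y down, z forward; pixel columns grow to the right and rows downward; lengths in mm; the calibration is good to about 2 mm. A picture is of the moment at which its call begins.
- close_job(): hands the job in, once; it reports no verdict.
Trained networks look in the newest picture that a camera, given by its name, has taken for a name from the list of things; names that differ only in an ending like _2 or _b are one class to them, and where a whole thing is asked for, a point or a joint stands for the part that bears it (a point fixed in the world has none). Each returns a list of dicts, best first, with "confidence" (0 to 1); they miss things now and then, are a little off and sometimes report something else, mostly with a low value. They report only what shows in the picture. A call takes as long as a camera call. They do not tell look-alikes from the thing itself.
- nets.find_in(camera, query): "centre" ([x, y, z] in mm, in world coordinates, good to about 4 mm: the middle of the surface that is visible of it).
- nets.trace(camera, query): "mask" (420x560 bool, what is visible of it).
The state is a dict: "time": time; "qpos": joint angles; "joint_velocities": joint speeds; "joint_efforts": joint torques, N m; "position": TCP position; "eef_rot": TCP orientation; "contact_force": force on the tool from outside, world axes, zero at the start; "wrist_torque": the same for the moment, N m; "opening": finger opening in mm.
Only numpy, scipy, OpenCV 4.12 (cv2) and the standard library are available. Lean on these libraries where they do the work, as an engineer would, in place of code of your own. Each camera call takes 0.05 s, during which the arm holds its last target. There are 200 camera calls.

## Working session

There is one attempt and no reset: what is moved stays moved. The work goes in short steps, Python scripts to look and compute and a tool call to move; the robot and the scene stay as the last step left them, time stands still between calls to the robot, and variables do not carry over. Pictures are saved under pics/ and viewed, about 12 in all and at most 16, crops included, and the job is handed in when it is done.

Besides the shell and the picture viewer there is one more tool, called after "Call:" as name(argument=value, ...), one argument or row to a line, values as JSON. servo_tool: Moves the arm, as the interface text tells. Its arguments: {"type":"object","properties":{"plan":{"type":"array","items":{"type":"array","items":{"type":"number"}}},"grip_force":{"type":"number"}},"required":["plan"]}

```bash
mkdir -p pics; cat > h.py <<'E'
import numpy as np, cv2
from cell import ctrl, imaging, close_job, nets
def cam(n):
    return imaging.camera(n)
def world(c):
    h,w=c["range_z"].shape; v,u=np.mgrid[:h,:w]; z=c["range_z"]
    P=np.stack([(u-c["cx"])/c["fx"]*z,(v-c["cy"])/c["fy"]*z,z,np.ones_like(z)],-1)
    W=(P@np.array(c["cam_to_world"]).T)[...,:3]; W[z<=0]=np.nan
    return W
E
python3 - <<'E'
from h import *
for n in ("top","side"):
    c=cam(n); cv2.imwrite(f"pics/{n}0.png",c["image"])
    print(n,c["fx"],np.round(c["cam_to_world"],3).tolist())
    for q in ("barrel_mouth","heat_c","spacer_c","green_c","lens_c","blue_c","amber_c","oil_c","dish_c"):
        print(q,[(np.round(d["centre"]).tolist(),round(d["confidence"],2)) for d in nets.find_in(n,q)][:4])
s=ctrl.read_state(); print(s)
E
```

```text
top 386.6040827094109 [[-0.03, -0.995, 0.098, 460.26], [-1.0, 0.029, -0.007, -54.184], [0.004, -0.098, -0.995, 1097.279], [0.0, 0.0, 0.0, 1.0]]
barrel_mouth [([435.0, -65.0, 8.0], 0.75), ([484.0, 197.0, 38.0], 0.37)]
heat_c [([540.0, -455.0, 9.0], 0.65), ([578.0, -365.0, 5.0], 0.6), ([668.0, -348.0, 7.0], 0.47)]
spacer_c []
green_c [([572.0, -80.0, 16.0], 0.69), ([631.0, 219.0, 6.0], 0.56)]
lens_c [([570.0, -80.0, 13.0], 0.83)]
blue_c [([478.0, -220.0, 7.0], 0.59)]
amber_c [([448.0, -340.0, 10.0], 0.74)]
oil_c []
dish_c [([564.0, 328.0, 15.0], 0.94)]
side 438.4566040723069 [[0.963, -0.197, 0.184, 316.685], [-0.269, -0.655, 0.706, -944.072], [-0.019, -0.729, -0.684, 937.56], [0.0, 0.0, 0.0, 1.0]]
barrel_mouth [([563.0, 330.0, 16.0], 0.67), ([433.0, -82.0, 21.0], 0.62)]
heat_c [([584.0, -363.0, 8.0], 0.67), ([671.0, -342.0, 12.0], 0.6), ([482.0, -226.0, 11.0], 0.28)]
spacer_c [([620.0, -220.0, 8.0], 0.68)]
green_c [([628.0, 216.0, 10.0], 0.47)]
lens_c [([571.0, -86.0, 19.0], 0.54), ([451.0, -337.0, 4.0], 0.49)]
blue_c [([480.0, -227.0, 13.0], 0.64)]
amber_c [([454.0, -338.0, 7.0], 0.81), ([580.0, -363.0, 8.0], 0.44)]
oil_c []
dish_c [([564.0, 326.0, 12.0], 0.47)]
{'time': 1.0, 'qpos': array([ 1.11520531e+00,  1.15997681e-01,  1.44159223e+00,  4.05916437e-05,
        1.58398744e+00, -3.78236001e-02]), 'joint_velocities': array([ 0.00071969, -0.00055048,  0.00078695,  0.00158265, -0.00012383,
       -0.00135421]), 'joint_efforts': array([-2.05079545e-03, -7.31736231e+01, -6.32648849e+01, -2.27446681e-04,
        7.49759765e-04, -3.65876822e-07]), 'position': array([273.87918795, 616.95340293, 239.30952897]), 'eef_rot': array([ 2.07367742e-01,  9.78263062e-01,  1.23746763e-05, -1.78113002e-05]), 'contact_force': array([ 0.88832094, -0.92182175,  0.23823362]), 'wrist_torque': array([-0.0009036 , -0.02977658,  0.01016964]), 'opening': 85.02003962169866}
```

View pics/top0.png

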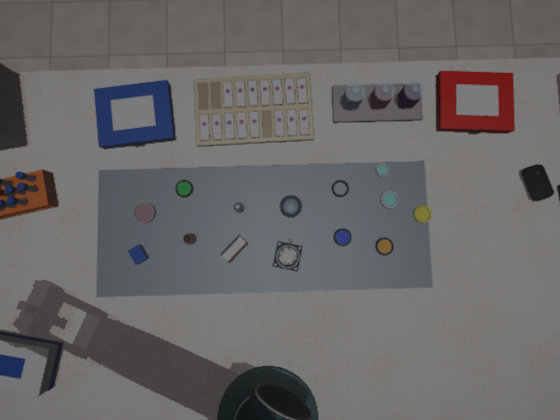

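View pics/side0.png

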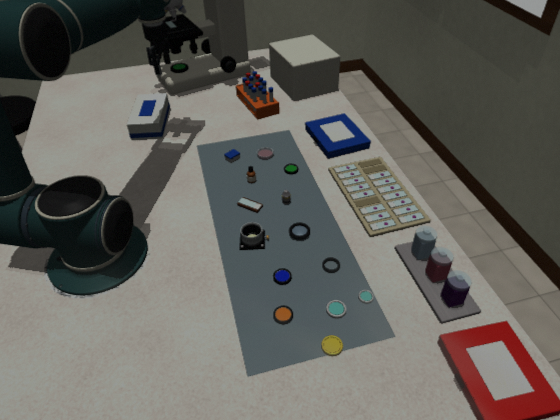

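The two views agree. In the top view the large aqua heat filter is at (389,200), with a small aqua look-alike at (383,170) and a yellow one at (423,214). The spacer is at (340,188), green at (184,188), lens at (291,206) and barrel at (288,256). I'll fit circles from the depth data.

```bash
cat >> h.py <<'E'
def fit(c,W,xy,zlo,zhi,r=45):
    m=(np.hypot(W[...,0]-xy[0],W[...,1]-xy[1])<r)&(W[...,2]>zlo)&(W[...,2]<zhi)
    n,l,st,ce=cv2.connectedComponentsWithStats(m.astype(np.uint8))
    if n<2: return None
    i=1+np.argmax(st[1:,4]); P=W[l==i]
    (x,y),R=cv2.minEnclosingCircle(P[:,:2].astype(np.float32))
    return np.round([x,y,2*R,np.median(P[:,2]),P[:,2].max(),len(P),P[:,0].mean(),P[:,1].mean()],1).tolist()
G={"heat":(580,-364,4,25),"spacer":(620,-218,4,25),"green":(630,218,4,25),"lens":(571,-82,9,30),"barrel":(433,-75,38,60)}
E
python3 - <<'E'
from h import *
for n in ("top","side"):
    c=cam(n); W=world(c)
    for k,g in G.items(): print(n,k,fit(c,W,g[:2],*g[2:]))
    m=(W[...,2]>-30)&(W[...,2]<3); print("bench z",np.nanmedian(W[m][:,2]))
    b=W[200:300] if n=="side" else W[160:290,100:420]
    if n=="top": print("mat z",np.nanpercentile(W[270:290,120:400,2],[5,50,95]), [np.round(W[v,u]).tolist() for v,u in ((256,288),(206,291),(200,389),(188,340),(188,184))])
    im=cv2.resize(c["image"][225:290,250:330] if n=="top" else c["image"][210:260,225:285],None,fx=8,fy=8,interpolation=cv2.INTER_CUBIC)
    cv2.imwrite(f"pics/b_{n}.png",im)
E
```

```text
top heat [583.2, -363.2, 50.8, 7.9, 12.2, 233.0, 583.1, -362.1]
top spacer [620.3, -223.8, 50.2, 8.2, 14.5, 97.0, 620.2, -224.4]
top green [632.0, 220.2, 50.3, 7.0, 14.2, 220.0, 632.3, 219.8]
top lens [572.1, -81.7, 62.7, 15.5, 21.9, 378.0, 571.9, -81.6]
top barrel [432.5, -68.3, 61.7, 43.3, 48.9, 117.0, 432.2, -68.6]
bench z -1.1708074703457214
mat z [-4.32351584 -0.91617301  2.59115638] [[433.0, -69.0, 5.0], [572.0, -82.0, 19.0], [582.0, -361.0, 9.0], [622.0, -225.0, -0.0], [634.0, 221.0, 7.0]]
side heat [586.3, -360.1, 55.0, 8.3, 14.2, 281.0, 585.4, -362.3]
side spacer [622.3, -222.6, 56.1, 8.8, 16.4, 117.0, 620.7, -225.1]
side green [633.4, 220.9, 52.3, 8.3, 12.8, 115.0, 633.0, 219.4]
side lens [573.8, -81.1, 65.8, 16.8, 23.7, 291.0, 573.1, -83.7]
side barrel [434.8, -66.0, 68.1, 43.4, 50.1, 141.0, 434.5, -67.1]
bench z -0.030420253546481035
```

Estimates from the two cameras agree within about 2 mm, and the diameters match the stated sizes: heat (584,-362), spacer (620,-224), green (632,220), lens (572,-82), barrel (433,-68). Starting with the transit to the heat filter at constant orientation.

Call:
servo_tool(
  plan=[
    [0.066,-0.0227,-0.0257,0.0043,0,0,0],
    [0.066,-0.0454,-0.0514,0.0086,0,0,0],
    [0.066,-0.0681,-0.0771,0.0129,0,0,0],
    [0.066,-0.0908,-0.1028,0.0172,0,0,0],
    [0.066,-0.1135,-0.1285,0.0215,0,0,0],
  ],
)

```text
time: 1.52
position: [325.6, 451.9, 217.6]
eef_rot: [0.207, 0.978, 0.0, 0.0]
contact_force: [0.2, 0.8, 0.9]
opening: 66.1
```

Call:
servo_tool(
  plan=[
    [0.066,-0.0227,-0.0257,0.0043,0,0,0],
    [0.066,-0.0454,-0.0514,0.0086,0,0,0],
    [0.066,-0.0681,-0.0771,0.0129,0,0,0],
    [0.066,-0.0908,-0.1028,0.0172,0,0,0],
    [0.066,-0.1135,-0.1285,0.0215,0,0,0],
  ],
)

```text
time: 1.93
position: [377.2, 288.4, 196.3]
eef_rot: [0.207, 0.978, 0.0, 0.0]
contact_force: [0.3, -0.1, 0.6]
opening: 66.1
```

Tracking is accurate, and the moves run in order.

Call:
servo_tool(
  plan=[
    [0.066,-0.0227,-0.0257,0.0043,0,0,0],
    [0.066,-0.0454,-0.0514,0.0086,0,0,0],
    [0.066,-0.0681,-0.0771,0.0129,0,0,0],
    [0.066,-0.0908,-0.1028,0.0172,0,0,0],
    [0.066,-0.1135,-0.1285,0.0215,0,0,0],
  ],
)

```text
time: 2.35
position: [428.8, 124.8, 174.9]
eef_rot: [0.207, 0.978, 0.0, 0.0]
contact_force: [0.5, 1.7, 1.1]
opening: 65.8
```

Call:
servo_tool(
  plan=[
    [0.066,-0.0227,-0.0257,0.0043,0,0,0],
    [0.066,-0.0454,-0.0514,0.0086,0,0,0],
    [0.066,-0.0681,-0.0771,0.0129,0,0,0],
    [0.066,-0.0908,-0.1028,0.0172,0,0,0],
    [0.066,-0.1135,-0.1285,0.0215,0,0,0],
  ],
)

```text
time: 2.77
position: [480.5, -38.9, 153.4]
eef_rot: [0.207, 0.978, 0.0, 0.0]
contact_force: [-0.3, -0.3, -1.3]
opening: 66.1
```

Call:
servo_tool(
  plan=[
    [0.066,-0.0227,-0.0257,0.0043,0,0,0],
    [0.066,-0.0454,-0.0514,0.0086,0,0,0],
    [0.066,-0.0681,-0.0771,0.0129,0,0,0],
    [0.066,-0.0908,-0.1028,0.0172,0,0,0],
    [0.066,-0.1135,-0.1285,0.0215,0,0,0],
  ],
)

```text
time: 3.18
position: [532.1, -202.4, 131.7]
eef_rot: [0.208, 0.978, -0.0, 0.0]
contact_force: [1.7, 0.8, 0.2]
opening: 65.8
```

Call:
servo_tool(
  plan=[
    [0.066,-0.0227,-0.0257,0.0043,0,0,0],
    [0.066,-0.0454,-0.0514,0.0086,0,0,0],
    [0.066,-0.0681,-0.0771,0.0129,0,0,0],
    [0.066,-0.0908,-0.1028,0.0172,0,0,0],
    [0.066,-0.1135,-0.1285,0.0215,0,0,0],
  ],
)

```text
time: 3.6
position: [583.7, -365.9, 110.0]
eef_rot: [0.207, 0.978, -0.0, 0.0]
contact_force: [0.4, 1.3, 0.3]
opening: 65.9
```

```bash
cat >> h.py <<'E'
from scipy.spatial.transform import Rotation as Ro
def go(X,Y,Z):
    s=ctrl.read_state(); d=Ro.from_quat(s["eef_rot"]).inv().apply(np.array([X,Y,Z])-s["position"])
    print("pos",np.round(s["position"],1),"delta tool m",np.round(d/1000,4),"F",np.round(s["contact_force"],1),"open",round(s["opening"],1),"t",round(s["time"],1))
E
python3 - <<'E'
from h import *
go(583.8,-362.5,14)
c=cam("side"); W=world(c)
im=c["image"]
# lowest finger points
m=(np.hypot(W[...,0]-584,W[...,1]+362)<80)&(W[...,2]>40)
print(np.nanpercentile(W[m][:,2],[0,1,5,10]))
v,u=np.argwhere(m).T; print(u.min(),u.max(),v.min(),v.max())
cv2.imwrite("pics/s1.png",cv2.resize(im[220:350,250:420],None,fx=4,fy=4,interpolation=cv2.INTER_CUBIC))
E
```

```text
pos [ 583.7 -365.9  110. ] delta tool m [0.0013 0.0031 0.096 ] F [0.4 1.3 0.3] open 65.9 t 3.6
[109.35369606 160.08090875 201.10913821 234.79825559]
309 381 142 299
```

View pics/s1.png

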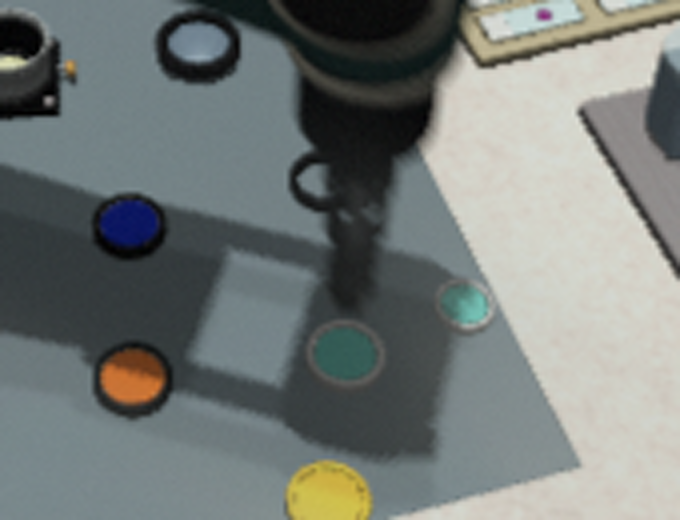

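The view is clear of collisions. The fingertips sit near TCP height at this opening because of the swing. Descending to z≈10.

Call:
servo_tool(
  plan=[
    [0.066,0.0013,0.0031,0.025,0,0,0],
    [0.066,0.0013,0.0031,0.05,0,0,0],
    [0.066,0.0013,0.0031,0.075,0,0,0],
    [0.066,0.0013,0.0031,0.092,0,0,0],
    [0.066,0.0013,0.0031,0.1,0,0,0],
  ],
)

```text
time: 4.07
position: [582.6, -360.0, 7.4]
eef_rot: [0.207, 0.978, 0.001, -0.002]
contact_force: [-0.4, 0.3, -0.6]
opening: 66.1
```

Call:
servo_tool(
  plan=[
    [0.04,0,0,0,0,0,0],
    [0.04,0,0,0,0,0,0],
    [0.04,0,0,0,0,0,0],
    [0.04,0,0,0,0,0,0],
    [0.04,0,0,0,0,0,0],
  ],
  grip_force=30,
)

```text
time: 4.48
position: [584.0, -360.9, 11.6]
eef_rot: [0.207, 0.978, -0.0, 0.001]
contact_force: [0.7, 0.4, 0.2]
opening: 48.0
```

```bash
python3 - <<'E'
from h import *
go(433.2,-68.2,110)
E
```

```text
pos [ 584.  -360.9   11.6] delta tool m [ 0.2564  0.2064 -0.0989] F [0.7 0.4 0.2] open 48.0 t 4.5
```

Call:
servo_tool(
  plan=[
    [0.04,0,0,0,0,0,0],
    [0.04,0,0,0,0,0,0],
    [0.04,0,0,0,0,0,0],
  ],
)

```text
time: 4.73
position: [583.6, -360.7, 10.5]
eef_rot: [0.207, 0.978, -0.0, 0.0]
contact_force: [0.3, 0.1, -0.1]
opening: 47.9
```

```bash
python3 - <<'E'
from h import *
go(433.2,-68.2,110)
E
```

```text
pos [ 583.6 -360.7   10.5] delta tool m [ 0.2561  0.2064 -0.0995] F [ 0.3  0.1 -0.1] open 47.9 t 4.7
```

The fingers stopped at 47.9 mm against a 40 mm command, so something is held. Lifting.

Call:
servo_tool(
  plan=[
    [0.04,0,0,-0.01,0,0,0],
    [0.04,0,0,-0.03,0,0,0],
    [0.04,0,0,-0.06,0,0,0],
    [0.04,0,0,-0.09,0,0,0],
    [0.04,0,0,-0.1,0,0,0],
  ],
  grip_force=45,
)

```text
time: 5.15
position: [584.7, -361.5, 116.2]
eef_rot: [0.207, 0.978, -0.001, 0.003]
contact_force: [0.5, -0.8, 0.9]
opening: 46.9
```

Call:
servo_tool(
  plan=[
    [0.04,0,0,0,0,0,0],
    [0.04,0,0,0,0,0,0],
  ],
)

```text
time: 5.32
position: [583.6, -360.7, 110.7]
eef_rot: [0.207, 0.978, -0.0, 0.0]
contact_force: [-0.1, 0.1, -0.6]
opening: 47.2
```

```bash
python3 - <<'E'
from h import *
go(433.2,-68.2,110)
c=cam("side"); W=world(c)
cv2.imwrite("pics/s2.png",cv2.resize(c["image"][220:350,250:420],None,fx=4,fy=4,interpolation=cv2.INTER_CUBIC))
E
```

```text
pos [ 583.6 -360.7  110.7] delta tool m [0.2562 0.2063 0.0005] F [-0.1  0.1 -0.6] open 47.2 t 5.3
```

View pics/s2.png

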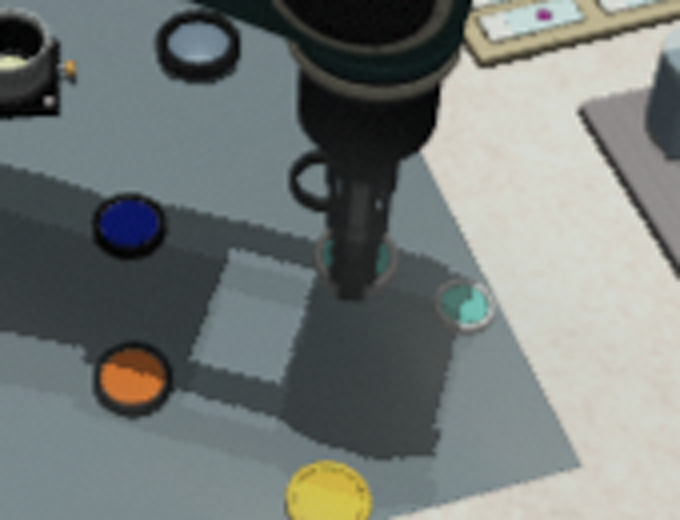

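The heat filter is held level with clear space around it. Carrying it to above the barrel.

Call:
servo_tool(
  plan=[
    [0.04,0.02574,0.02065,0,0,0,0],
    [0.04,0.05148,0.0413,0,0,0,0],
    [0.04,0.07722,0.06195,0,0,0,0],
    [0.04,0.10296,0.0826,0,0,0,0],
    [0.04,0.1287,0.10325,0,0,0,0],
  ],
)

```text
time: 5.78
position: [506.2, -212.6, 108.2]
eef_rot: [0.208, 0.978, 0.0, -0.001]
contact_force: [-0.3, 0.2, -0.0]
opening: 47.1
```

Call:
servo_tool(
  plan=[
    [0.04,0.02574,0.02065,0,0,0,0],
    [0.04,0.05148,0.0413,0,0,0,0],
    [0.04,0.07722,0.06195,0,0,0,0],
    [0.04,0.10996,0.0886,0,0,0,0],
    [0.04,0.1287,0.10325,0,0,0,0],
  ],
)

```text
time: 6.2
position: [429.8, -65.2, 108.4]
eef_rot: [0.207, 0.978, 0.0, -0.001]
contact_force: [0.2, -0.1, -0.1]
opening: 47.4
```

Call:
servo_tool(
  plan=[
    [0.04,0,0,0.015,0,0,0],
    [0.04,0,0,0.03,0,0,0],
    [0.04,0,0,0.04,0,0,0],
    [0.04,0,0,0.04,0,0,0],
    [0.04,0,0,0.04,0,0,0],
  ],
)

```text
time: 6.62
position: [431.6, -67.6, 69.4]
eef_rot: [0.208, 0.978, -0.0, -0.001]
contact_force: [-0.3, 0.3, 0.5]
opening: 47.2
```

```bash
python3 - <<'E'
from h import *
go(432.2,-67.6,52)
c=cam("side"); W=world(c)
cv2.imwrite("pics/s3.png",cv2.resize(c["image"][190:280,190:310],None,fx=6,fy=6,interpolation=cv2.INTER_CUBIC))
E
```

```text
pos [431.6 -67.6  69.4] delta tool m [-0.0006  0.0002  0.0174] F [-0.3  0.3  0.5] open 47.2 t 6.6
```

View pics/s3.png

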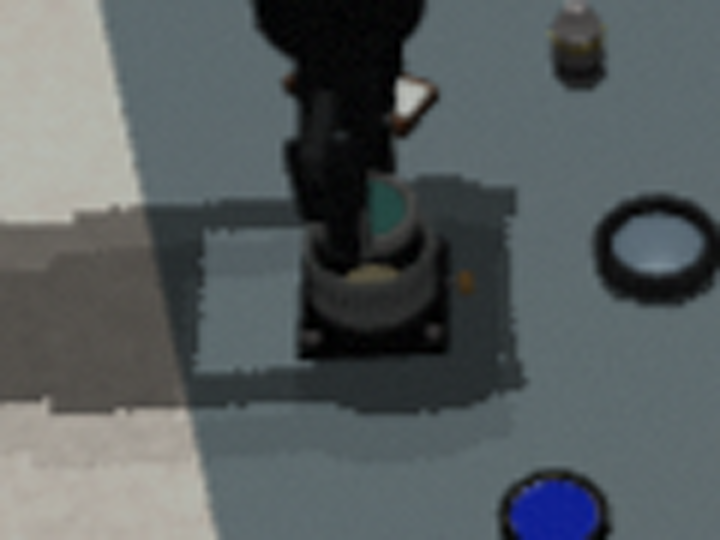

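The disc has pivoted about the jaw axis: it shows edge-on at (385,215) in the crop. The grip was too weak for the jerky transit. I'll raise it, lay it flat on free mat near (400,-180), and regrip lower and harder with smoother moves.

Call:
servo_tool(
  plan=[
    [0.04,0,0,-0.005,0,0,0],
    [0.04,0,0,-0.015,0,0,0],
    [0.04,0,0,-0.028,0,0,0],
    [0.04,0,0,-0.036,0,0,0],
    [0.04,0,0,-0.04,0,0,0],
  ],
  grip_force=60,
)

```text
time: 7.08
position: [432.9, -67.7, 112.9]
eef_rot: [0.207, 0.978, 0.0, 0.002]
contact_force: [-0.2, -0.2, 0.5]
opening: 46.9
```

Call:
servo_tool(
  plan=[
    [0.04,-0.0015,-0.0116,0,0,0,0],
    [0.04,-0.005,-0.035,0,0,0,0],
    [0.04,-0.01,-0.07,0,0,0,0],
    [0.04,-0.014,-0.1,0,0,0,0],
    [0.04,-0.0167,-0.1156,0,0,0,0],
  ],
)

```text
time: 7.5
position: [399.6, -182.2, 110.9]
eef_rot: [0.208, 0.978, -0.0, 0.0]
contact_force: [0.9, 1.1, -0.7]
opening: 46.8
```

Call:
servo_tool(
  plan=[
    [0.04,0,0,0.005,0,0,0],
    [0.04,0,0,0.02,0,0,0],
    [0.04,0,0,0.04,0,0,0],
    [0.04,0,0,0.055,0,0,0],
    [0.04,0,0,0.07,0,0,0],
  ],
)

```text
time: 7.92
position: [400.5, -179.5, 39.7]
eef_rot: [0.207, 0.978, 0.0, 0.0]
contact_force: [-0.2, -0.5, 0.2]
opening: 46.8
```

Call:
servo_tool(
  plan=[
    [0.04,0,0,0.003,0,0,0],
    [0.04,0,0,0.006,0,0,0],
  ],
)

```text
time: 8.08
position: [400.4, -179.5, 34.1]
eef_rot: [0.207, 0.978, 0.0, -0.0]
contact_force: [0.6, -0.2, -0.9]
opening: 46.9
```

```bash
python3 - <<'E'
from h import *
go(400,-180,20)
c=cam("side"); W=world(c)
cv2.imwrite("pics/s4.png",cv2.resize(c["image"][210:310,190:310],None,fx=6,fy=6,interpolation=cv2.INTER_CUBIC))
E
```

```text
pos [ 400.4 -179.5   34.1] delta tool m [ 0.0001 -0.0006  0.0141] F [ 0.6 -0.2 -0.9] open 46.9 t 8.1
```

View pics/s4.png

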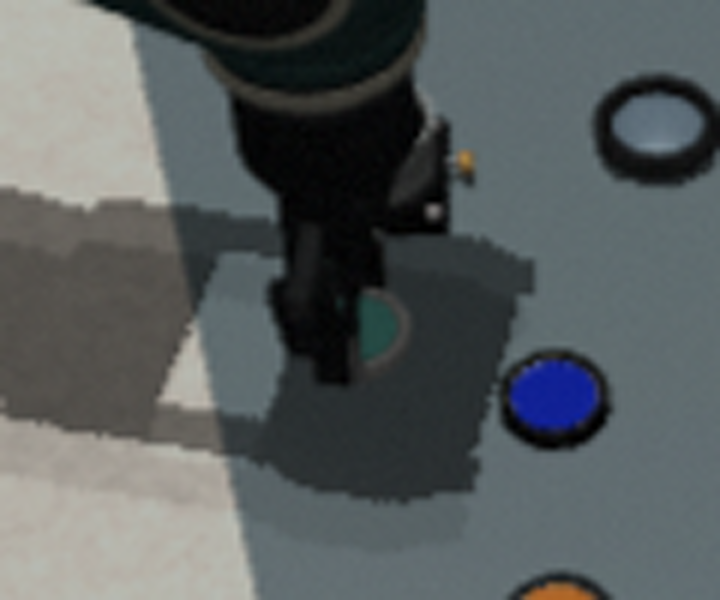

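The view is ambiguous: the visible half at x 355–410, v 285–380 would also fit a flat disc partly hidden by the finger. The depth data will settle it.

```bash
python3 - <<'E'
from h import *
go(400,-180,20)
c=cam("side"); W=world(c)
for v in range(256,276,2): print(v,[tuple(np.round(W[v,u]-[400,-180,0]).astype(int)) for u in range(246,262,2)])
for v in range(256,276,2): print(v,[tuple(int(x) for x in c["image"][v,u]) for u in range(246,262,2)])
E
```

```text
pos [ 400.5 -179.7   34.2] delta tool m [ 0.0003 -0.0005  0.0142] F [ 0.  -0.3 -0.8] open 46.5 t 8.1
256 [(np.int64(-4), np.int64(-30), np.int64(100)), (np.int64(1), np.int64(-30), np.int64(98)), (np.int64(6), np.int64(-33), np.int64(100)), (np.int64(17), np.int64(16), np.int64(42)), (np.int64(24), np.int64(23), np.int64(33)), (np.int64(33), np.int64(51), np.int64(-1)), (np.int64(38), np.int64(44), np.int64(4)), (np.int64(43), np.int64(44), np.int64(3))]
258 [(np.int64(-4), np.int64(-30), np.int64(93)), (np.int64(0), np.int64(-33), np.int64(94)), (np.int64(12), np.int64(19), np.int64(32)), (np.int64(17), np.int64(17), np.int64(33)), (np.int64(26), np.int64(46), np.int64(-2)), (np.int64(31), np.int64(41), np.int64(2)), (np.int64(37), np.int64(44), np.int64(-4)), (np.int64(42), np.int64(38), np.int64(1))]
260 [(np.int64(0), np.int64(18), np.int64(29)), (np.int64(-1), np.int64(-35), np.int64(89)), (np.int64(10), np.int64(12), np.int64(33)), (np.int64(16), np.int64(12), np.int64(30)), (np.int64(21), np.int64(9), np.int64(32)), (np.int64(26), np.int64(9), np.int64(31)), (np.int64(35), np.
[... 2999 characters left out ...]
(49, 49, 42)]
264 [(8, 7, 5), (7, 9, 7), (57, 60, 31), (68, 73, 38), (67, 71, 36), (62, 65, 56), (54, 54, 51), (48, 47, 40)]
266 [(7, 5, 4), (22, 21, 23), (57, 62, 34), (69, 74, 39), (67, 72, 36), (67, 69, 64), (49, 49, 47), (47, 46, 40)]
268 [(10, 10, 8), (31, 32, 32), (48, 52, 30), (65, 70, 35), (61, 64, 54), (60, 61, 61), (48, 47, 43), (48, 46, 41)]
270 [(4, 6, 6), (29, 29, 29), (43, 45, 39), (69, 70, 67), (57, 58, 58), (48, 48, 46), (47, 46, 41), (46, 45, 38)]
272 [(9, 10, 8), (22, 23, 22), (47, 47, 46), (49, 50, 50), (49, 49, 45), (48, 46, 41), (50, 47, 41), (48, 46, 41)]
274 [(34, 32, 29), (39, 38, 34), (45, 44, 41), (47, 46, 39), (49, 46, 41), (47, 45, 40), (50, 49, 42), (49, 47, 41)]
```

The disc top is level (z≈32 everywhere), so it was flat all along and I misread the picture. Returning to the barrel smoothly.

Call:
servo_tool(
  plan=[
    [0.04,0,0,-0.005,0,0,0],
    [0.04,0,0,-0.018,0,0,0],
    [0.04,0,0,-0.032,0,0,0],
    [0.04,0,0,-0.043,0,0,0],
    [0.04,0,0,-0.047,0,0,0],
  ],
)

```text
time: 8.6
position: [401.3, -180.4, 84.0]
eef_rot: [0.207, 0.978, -0.0, 0.002]
contact_force: [-0.7, -0.6, -0.4]
opening: 46.9
```

Call:
servo_tool(
  plan=[
    [0.04,0.0015,0.0116,0,0,0,0],
    [0.04,0.005,0.035,0,0,0,0],
    [0.04,0.01,0.07,0,0,0,0],
    [0.04,0.014,0.1,0,0,0,0],
    [0.04,0.0164,0.1157,0,0,0,0],
  ],
)

```text
time: 9.02
position: [432.9, -65.2, 81.7]
eef_rot: [0.207, 0.978, 0.0, 0.0]
contact_force: [-0.0, -0.2, -1.1]
opening: 46.2
```

Call:
servo_tool(
  plan=[
    [0.04,0,0,0,0,0,0],
    [0.04,0,0,0.005,0,0,0],
    [0.04,0,0,0.012,0,0,0],
    [0.04,0,0,0.018,0,0,0],
    [0.04,0,0,0.02,0,0,0],
  ],
)

```text
time: 9.43
position: [431.7, -68.1, 59.8]
eef_rot: [0.208, 0.978, -0.0, -0.001]
contact_force: [0.6, -0.9, -0.4]
opening: 46.6
```

Call:
servo_tool(
  plan=[
    [0.04,0,0,0.001,0,0,0],
    [0.04,0,0,0.0025,0,0,0],
    [0.04,0,0,0.004,0,0,0],
    [0.04,0,0,0.005,0,0,0],
  ],
)

```text
time: 9.77
position: [432.4, -67.7, 56.3]
eef_rot: [0.208, 0.978, -0.0, 0.0]
contact_force: [-0.5, -0.3, 0.5]
opening: 46.5
```

```bash
python3 - <<'E'
from h import *
go(432.2,-67.6,52)
E
```

```text
pos [432.4 -67.7  56.3] delta tool m [0.0003 0.     0.0043] F [-0.5 -0.3  0.5] open 46.5 t 9.8
```

Call:
servo_tool(
  plan=[
    [0.04,0,0,0.001,0,0,0],
    [0.04,0,0,0.0018,0,0,0],
    [0.04,0,0,0.0025,0,0,0],
    [0.04,0,0,0.003,0,0,0],
    [0.04,0,0,0.003,0,0,0],
  ],
)

```text
time: 10.18
position: [432.4, -67.5, 53.2]
eef_rot: [0.207, 0.978, -0.0, -0.0]
contact_force: [-0.9, 0.1, -0.4]
opening: 46.7
```

Call:
servo_tool(
  plan=[
    [0.04,0,0,0.0005,0,0,0],
    [0.04,0,0,0.001,0,0,0],
    [0.04,0,0,0.0015,0,0,0],
    [0.04,0,0,0.0015,0,0,0],
  ],
)

```text
time: 10.52
position: [432.4, -67.5, 51.7]
eef_rot: [0.207, 0.978, 0.0, -0.0]
contact_force: [0.0, 1.4, 0.1]
opening: 46.6
```

The bottom edge is about 5 mm inside the mouth with no contact force. Releasing.

Call:
servo_tool(
  plan=[
    [0.062,0,0,0,0,0,0],
    [0.062,0,0,0,0,0,0],
    [0.062,0,0,0,0,0,0],
    [0.062,0,0,-0.005,0,0,0],
    [0.062,0,0,-0.02,0,0,0],
  ],
)

```text
time: 10.93
position: [431.5, -67.4, 70.6]
eef_rot: [0.207, 0.978, -0.0, -0.001]
contact_force: [0.5, 0.3, 0.4]
opening: 62.0
```

Call:
servo_tool(
  plan=[
    [0.066,0.008,-0.012,-0.02,0,0,0],
    [0.066,0.0,-0.04,-0.035,0,0,0],
    [0.066,-0.025,-0.06,-0.04,0,0,0],
    [0.066,-0.055,-0.075,-0.04,0,0,0],
    [0.066,-0.085,-0.09,-0.04,0,0,0],
  ],
)

```text
time: 11.35
position: [474.4, -186.0, 113.2]
eef_rot: [0.208, 0.978, -0.0, 0.001]
contact_force: [0.6, 0.8, 0.4]
opening: 66.3
```

```bash
cat >> h.py <<'E'
def bore():
    c=cam("top"); W=world(c)
    m=np.hypot(W[...,0]-432.5,W[...,1]+68.3)<20
    print("bore z",np.round(np.percentile(W[m][:,2],[5,25,50,75,95]),1),"col BGR",np.median(c["image"][m],axis=0))
    c=cam("side"); cv2.imwrite("pics/bore.png",cv2.resize(c["image"][210:310,190:310],None,fx=6,fy=6,interpolation=cv2.INTER_CUBIC))
E
python3 - <<'E'
from h import *
bore(); go(620.3,-224.3,60)
E
```

```text
bore z [11.6 13.4 15.1 16.2 18.3] col BGR [127.5 125.5 104. ]
pos [ 475.2 -187.1  111.8] delta tool m [-0.1476  0.0252  0.0518] F [-0.8  0.8 -0.2] open 65.8 t 11.4
```

Top depth puts the heat filter's top at about 18 mm after correcting the camera's −3 mm height bias, level and in the barrel. Next is the spacer.

Call:
servo_tool(
  plan=[
    [0.066,-0.018,0.003,0,0,0,0],
    [0.066,-0.053,0.009,0.005,0,0,0],
    [0.066,-0.09,0.0155,0.015,0,0,0],
    [0.066,-0.127,0.0217,0.03,0,0,0],
    [0.066,-0.147,0.0252,0.045,0,0,0],
  ],
)

```text
time: 11.87
position: [621.1, -221.3, 66.7]
eef_rot: [0.207, 0.978, -0.0, 0.001]
contact_force: [0.7, -0.8, -0.7]
opening: 65.8
```

Call:
servo_tool(
  plan=[
    [0.066,0,0,0,0,0,0],
    [0.066,0,0,0,0,0,0],
    [0.066,0,0,0,0,0,0],
  ],
)

```text
time: 12.12
position: [617.6, -220.5, 67.4]
eef_rot: [0.207, 0.978, 0.0, -0.0]
contact_force: [0.1, -0.8, 0.8]
opening: 65.9
```

```bash
python3 - <<'E'
from h import *
go(620.3,-224.3,10)
E
```

```text
pos [ 617.6 -220.5   67.4] delta tool m [-0.004  -0.0023  0.0574] F [ 0.1 -0.8  0.8] open 65.9 t 12.1
```

Call:
servo_tool(
  plan=[
    [0.066,-0.004,-0.0023,0.012,0,0,0],
    [0.066,-0.004,-0.0023,0.03,0,0,0],
    [0.066,-0.004,-0.0023,0.045,0,0,0],
    [0.066,-0.004,-0.0023,0.054,0,0,0],
    [0.066,-0.004,-0.0023,0.057,0,0,0],
  ],
)

```text
time: 12.53
position: [619.8, -224.3, 7.9]
eef_rot: [0.207, 0.978, 0.0, -0.001]
contact_force: [0.4, 0.6, 1.2]
opening: 66.0
```

Call:
servo_tool(
  plan=[
    [0.04,0,0,0,0,0,0],
    [0.04,0,0,0,0,0,0],
    [0.04,0,0,0,0,0,0],
    [0.04,0,0,0,0,0,0],
    [0.04,0,0,0,0,0,0],
  ],
  grip_force=40,
)

```text
time: 12.95
position: [621.2, -224.7, 10.5]
eef_rot: [0.207, 0.978, -0.0, 0.001]
contact_force: [0.1, -0.6, 3.2]
opening: 46.1
```

Call:
servo_tool(
  plan=[
    [0.04,0,0,0,0,0,0],
    [0.04,0,0,-0.005,0,0,0],
    [0.04,0,0,-0.02,0,0,0],
    [0.04,0,0,-0.045,0,0,0],
    [0.04,0,0,-0.07,0,0,0],
  ],
  grip_force=60,
)

```text
time: 13.37
position: [620.5, -224.5, 81.1]
eef_rot: [0.207, 0.978, 0.0, -0.001]
contact_force: [0.1, 0.1, 0.9]
opening: 45.0
```

Call:
servo_tool(
  plan=[
    [0.04,0,0,-0.005,0,0,0],
    [0.04,0,0,-0.005,0,0,0],
    [0.04,0,0,-0.005,0,0,0],
  ],
)

```text
time: 13.62
position: [620.9, -224.6, 85.2]
eef_rot: [0.207, 0.978, -0.0, 0.0]
contact_force: [0.0, 0.9, -0.7]
opening: 45.3
```

```bash
python3 - <<'E'
from h import *
go(433,-68,85)
E
```

```text
pos [ 620.9 -224.6   85.2] delta tool m [2.353e-01 6.690e-02 1.000e-04] F [ 0.   0.9 -0.7] open 45.3 t 13.6
```

Call:
servo_tool(
  plan=[
    [0.04,0.01,0.0028,0,0,0,0],
    [0.04,0.03,0.0085,0,0,0,0],
    [0.04,0.06,0.0171,0,0,0,0],
    [0.04,0.09,0.0256,0,0,0,0],
    [0.04,0.12,0.0341,0,0,0,0],
  ],
)

```text
time: 14.03
position: [522.8, -143.5, 83.0]
eef_rot: [0.208, 0.978, 0.0, -0.001]
contact_force: [-0.2, 0.2, 0.8]
opening: 45.3
```

Call:
servo_tool(
  plan=[
    [0.04,0.03,0.0085,0,0,0,0],
    [0.04,0.06,0.0171,0,0,0,0],
    [0.04,0.09,0.0256,0,0,0,0],
    [0.04,0.108,0.0308,0,0,0,0],
    [0.04,0.1153,0.0328,0,0,0,0],
  ],
)

```text
time: 14.45
position: [430.4, -66.4, 83.5]
eef_rot: [0.207, 0.978, 0.0, -0.001]
contact_force: [0.5, -0.0, -0.1]
opening: 45.1
```

Call:
servo_tool(
  plan=[
    [0.04,0,0,0,0,0,0],
    [0.04,0,0,0.005,0,0,0],
    [0.04,0,0,0.012,0,0,0],
    [0.04,0,0,0.018,0,0,0],
    [0.04,0,0,0.022,0,0,0],
  ],
)

```text
time: 14.87
position: [432.9, -68.4, 61.2]
eef_rot: [0.208, 0.978, -0.0, -0.001]
contact_force: [-0.8, 0.5, -0.1]
opening: 45.3
```

Call:
servo_tool(
  plan=[
    [0.04,0,0,0.001,0,0,0],
    [0.04,0,0,0.002,0,0,0],
    [0.04,0,0,0.002,0,0,0],
    [0.04,0,0,0.002,0,0,0],
  ],
)

```text
time: 15.2
position: [433.1, -68.1, 60.9]
eef_rot: [0.207, 0.978, 0.0, 0.0]
contact_force: [-0.4, 0.7, -0.7]
opening: 45.3
```

```bash
python3 - <<'E'
from h import *
go(433,-68,52)
c=cam("side"); W=world(c)
cv2.imwrite("pics/s5.png",cv2.resize(c["image"][190:280,190:310],None,fx=6,fy=6,interpolation=cv2.INTER_CUBIC))
E
```

```text
pos [433.1 -68.1  60.9] delta tool m [0.0001 0.     0.0089] F [-0.4  0.7 -0.7] open 45.3 t 15.2
```

View pics/s5.png

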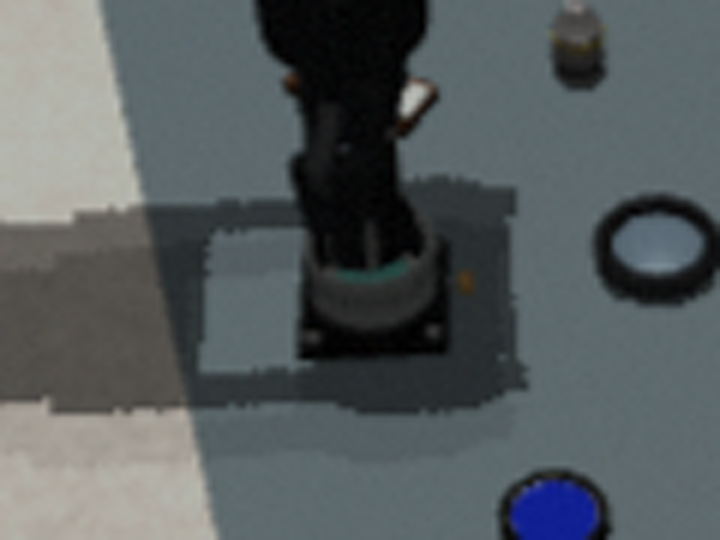

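The aqua heat filter shows inside the barrel at (370,270), with the spacer held above the mouth. Lowering about 9 mm and releasing.

Call:
servo_tool(
  plan=[
    [0.04,0,0,0.0015,0,0,0],
    [0.04,0,0,0.003,0,0,0],
    [0.04,0,0,0.0045,0,0,0],
    [0.04,0,0,0.0055,0,0,0],
    [0.04,0,0,0.006,0,0,0],
  ],
)

```text
time: 15.67
position: [432.9, -68.0, 54.6]
eef_rot: [0.207, 0.978, -0.0, -0.0]
contact_force: [-0.1, 0.0, -0.8]
opening: 45.1
```

Call:
servo_tool(
  plan=[
    [0.04,0,0,0.001,0,0,0],
    [0.04,0,0,0.002,0,0,0],
    [0.04,0,0,0.003,0,0,0],
    [0.04,0,0,0.003,0,0,0],
  ],
)

```text
time: 16.0
position: [433.0, -68.0, 51.9]
eef_rot: [0.207, 0.978, -0.0, 0.0]
contact_force: [-1.0, 1.0, 0.0]
opening: 45.3
```

Call:
servo_tool(
  plan=[
    [0.062,0,0,0,0,0,0],
    [0.062,0,0,0,0,0,0],
    [0.062,0,0,0,0,0,0],
    [0.062,0,0,-0.005,0,0,0],
    [0.062,0,0,-0.02,0,0,0],
  ],
)

```text
time: 16.42
position: [432.0, -67.8, 70.5]
eef_rot: [0.207, 0.978, 0.0, -0.002]
contact_force: [0.1, 0.1, -1.1]
opening: 62.2
```

Call:
servo_tool(
  plan=[
    [0.066,0,0,-0.02,0,0,0],
    [0.066,-0.005,0.02,-0.04,0,0,0],
    [0.066,-0.01,0.05,-0.04,0,0,0],
    [0.066,-0.016,0.085,-0.04,0,0,0],
    [0.066,-0.022,0.12,-0.04,0,0,0],
  ],
)

```text
time: 16.83
position: [502.6, 33.9, 112.8]
eef_rot: [0.208, 0.978, 0.0, 0.001]
contact_force: [0.1, -0.3, 0.0]
opening: 65.9
```

```bash
python3 - <<'E'
from h import *
bore(); go(632.4,219.8,60)
E
```

```text
bore z [11.5 13.6 15.1 17.1 26.2] col BGR [134. 131.  99.]
pos [503.4  35.8 112.2] delta tool m [-0.0439  0.2203  0.0524] F [0.7 0.  0.1] open 66.2 t 16.9
```

View pics/bore.png

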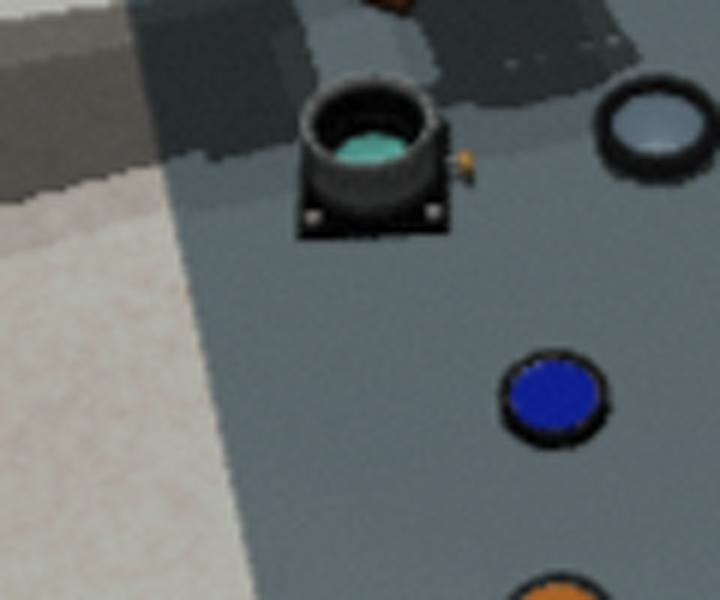

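The spacer is down the bore, with the aqua visible through its hole at (370,150). I'll check the ring height per quadrant while moving on to the green filter.

Call:
servo_tool(
  plan=[
    [0.066,-0.004,0.02,0,0,0,0],
    [0.066,-0.011,0.055,0,0,0,0],
    [0.066,-0.018,0.09,0.005,0,0,0],
    [0.066,-0.025,0.125,0.01,0,0,0],
    [0.066,-0.032,0.16,0.02,0,0,0],
  ],
)

```text
time: 17.35
position: [597.0, 167.2, 92.8]
eef_rot: [0.207, 0.978, 0.0, 0.001]
contact_force: [-0.4, -0.8, 0.5]
opening: 66.1
```

Call:
servo_tool(
  plan=[
    [0.066,-0.006,0.03,0.01,0,0,0],
    [0.066,-0.01,0.05,0.02,0,0,0],
    [0.066,-0.012,0.06,0.025,0,0,0],
    [0.066,-0.012,0.06,0.025,0,0,0],
    [0.066,-0.012,0.06,0.025,0,0,0],
  ],
)

```text
time: 17.77
position: [630.9, 215.4, 66.7]
eef_rot: [0.207, 0.978, -0.0, -0.0]
contact_force: [-0.0, -0.2, -0.3]
opening: 66.1
```

```bash
cat >> h.py <<'E'
def ring(r0,r1):
    c=cam("top"); W=world(c); r=np.hypot(W[...,0]-432.5,W[...,1]+68.3); a=np.arctan2(W[...,1]+68.3,W[...,0]-432.5)
    for i in range(4):
        m=(r>r0)&(r<r1)&(a>=-np.pi+i*np.pi/2)&(a<-np.pi+(i+1)*np.pi/2); print("quad",i,np.round(np.percentile(W[m][:,2],[10,50,90]),1),m.sum())
E
python3 - <<'E'
from h import *
ring(19,24); go(632.4,219.8,10)
E
```

```text
quad 0 [16.4 25.7 28. ] 26
quad 1 [23.2 26.1 27.7] 21
quad 2 [15.6 25.4 28.5] 22
quad 3 [22.  26.  28.3] 20
pos [630.9 215.   67.3] delta tool m [0.0006 0.005  0.0573] F [-0.6 -0.3  0.2] open 65.4 t 17.8
```

The spacer reads about 26 in all four quadrants, which is 28 once corrected, so it is level and seated. Gripping the green filter.

Call:
servo_tool(
  plan=[
    [0.066,0.0006,0.005,0.012,0,0,0],
    [0.066,0.0006,0.005,0.03,0,0,0],
    [0.066,0.0006,0.005,0.045,0,0,0],
    [0.066,0.0006,0.005,0.054,0,0,0],
    [0.066,0.0006,0.005,0.057,0,0,0],
  ],
)

```text
time: 18.23
position: [631.7, 220.1, 7.6]
eef_rot: [0.208, 0.978, -0.001, -0.001]
contact_force: [-0.4, -1.6, 0.2]
opening: 66.0
```

Call:
servo_tool(
  plan=[
    [0.04,0,0,0,0,0,0],
    [0.04,0,0,0,0,0,0],
    [0.04,0,0,0,0,0,0],
    [0.04,0,0,0,0,0,0],
    [0.04,0,0,0,0,0,0],
  ],
  grip_force=40,
)

```text
time: 18.65
position: [632.9, 220.8, 10.4]
eef_rot: [0.207, 0.978, 0.0, 0.0]
contact_force: [-0.1, 0.6, -0.6]
opening: 47.1
```

Call:
servo_tool(
  plan=[
    [0.04,0,0,0,0,0,0],
    [0.04,0,0,-0.005,0,0,0],
    [0.04,0,0,-0.02,0,0,0],
    [0.04,0,0,-0.045,0,0,0],
    [0.04,0,0,-0.075,0,0,0],
  ],
  grip_force=60,
)

```text
time: 19.07
position: [632.0, 220.5, 85.3]
eef_rot: [0.207, 0.978, -0.001, -0.001]
contact_force: [0.1, -0.7, -0.6]
opening: 46.7
```

Call:
servo_tool(
  plan=[
    [0.04,0,0,-0.015,0,0,0],
    [0.04,0,0,-0.02,0,0,0],
    [0.04,0,0,-0.02,0,0,0],
    [0.04,0,0,-0.02,0,0,0],
  ],
)

```text
time: 19.4
position: [632.4, 220.7, 103.9]
eef_rot: [0.207, 0.978, -0.0, -0.0]
contact_force: [0.7, -0.9, -0.6]
opening: 46.3
```

```bash
python3 - <<'E'
from h import *
go(433,-68,105)
E
```

```text
pos [632.4 220.7 103.9] delta tool m [ 0.0651 -0.3447 -0.0009] F [ 0.7 -0.9 -0.6] open 46.3 t 19.4
```

Call:
servo_tool(
  plan=[
    [0.04,0.002,-0.0106,0,0,0,0],
    [0.04,0.006,-0.0318,0,0,0,0],
    [0.04,0.012,-0.0635,0,0,0,0],
    [0.04,0.0185,-0.098,0,0,0,0],
    [0.04,0.025,-0.1324,0,0,0,0],
  ],
)

```text
time: 19.82
position: [554.1, 108.6, 102.7]
eef_rot: [0.207, 0.978, -0.001, -0.001]
contact_force: [0.5, -0.4, 0.2]
opening: 46.6
```

Call:
servo_tool(
  plan=[
    [0.04,0.0065,-0.0344,0,0,0,0],
    [0.04,0.013,-0.0688,0,0,0,0],
    [0.04,0.0195,-0.1032,0,0,0,0],
    [0.04,0.026,-0.1376,0,0,0,0],
    [0.04,0.032,-0.1694,0,0,0,0],
  ],
)

```text
time: 20.23
position: [455.8, -33.3, 103.1]
eef_rot: [0.207, 0.978, -0.0, -0.001]
contact_force: [0.5, -0.1, -0.3]
opening: 46.5
```

Call:
servo_tool(
  plan=[
    [0.04,0.0045,-0.0239,0,0,0,0],
    [0.04,0.007,-0.0371,0,0,0,0],
    [0.04,0.0081,-0.0429,0.005,0,0,0],
    [0.04,0.0081,-0.0429,0.015,0,0,0],
    [0.04,0.0081,-0.0429,0.022,0,0,0],
  ],
)

```text
time: 20.65
position: [432.9, -67.6, 80.9]
eef_rot: [0.208, 0.978, 0.0, -0.001]
contact_force: [-0.0, 0.8, -0.4]
opening: 46.9
```

Call:
servo_tool(
  plan=[
    [0.04,0,0,0.007,0,0,0],
    [0.04,0,0,0.014,0,0,0],
    [0.04,0,0,0.019,0,0,0],
    [0.04,0,0,0.021,0,0,0],
    [0.04,0,0,0.021,0,0,0],
  ],
)

```text
time: 21.07
position: [433.2, -67.5, 61.1]
eef_rot: [0.207, 0.978, -0.0, -0.001]
contact_force: [1.1, 0.4, -0.9]
opening: 46.7
```

Call:
servo_tool(
  plan=[
    [0.04,0,0,0,0,0,0],
    [0.04,0,0,0,0,0,0],
  ],
)

```text
time: 21.23
position: [433.6, -67.8, 62.2]
eef_rot: [0.207, 0.978, 0.0, 0.0]
contact_force: [-0.8, -0.3, -1.3]
opening: 46.7
```

```bash
python3 - <<'E'
from h import *
go(433,-67.7,52)
E
```

```text
pos [433.6 -67.8  62.2] delta tool m [ 0.0006 -0.0001  0.0102] F [-0.8 -0.3 -1.3] open 46.7 t 21.2
```

Call:
servo_tool(
  plan=[
    [0.04,0.0005,0,0.0015,0,0,0],
    [0.04,0.0005,0,0.003,0,0,0],
    [0.04,0.0005,0,0.0045,0,0,0],
    [0.04,0.0005,0,0.006,0,0,0],
    [0.04,0.0005,0,0.007,0,0,0],
  ],
)

```text
time: 21.65
position: [432.8, -67.7, 54.6]
eef_rot: [0.207, 0.978, 0.0, -0.0]
contact_force: [-0.0, -0.1, -0.6]
opening: 46.6
```

Call:
servo_tool(
  plan=[
    [0.04,0,0,0.001,0,0,0],
    [0.04,0,0,0.002,0,0,0],
    [0.04,0,0,0.003,0,0,0],
    [0.04,0,0,0.003,0,0,0],
  ],
)

```text
time: 21.98
position: [432.9, -67.7, 51.8]
eef_rot: [0.207, 0.978, -0.0, 0.0]
contact_force: [1.1, -0.5, -0.4]
opening: 47.0
```

Call:
servo_tool(
  plan=[
    [0.062,0,0,0,0,0,0],
    [0.062,0,0,0,0,0,0],
    [0.062,0,0,0,0,0,0],
    [0.062,0,0,-0.005,0,0,0],
    [0.062,0,0,-0.02,0,0,0],
  ],
)

```text
time: 22.4
position: [431.9, -67.5, 70.5]
eef_rot: [0.207, 0.978, -0.0, -0.001]
contact_force: [-0.3, -0.1, -0.6]
opening: 62.5
```

Call:
servo_tool(
  plan=[
    [0.08,0,0,-0.02,0,0,0],
    [0.08,-0.02,0.0065,-0.035,0,0,0],
    [0.08,-0.055,0.018,-0.035,0,0,0],
    [0.08,-0.09,0.029,-0.035,0,0,0],
    [0.08,-0.12,0.039,-0.035,0,0,0],
  ],
)

```text
time: 22.82
position: [560.6, -81.0, 107.6]
eef_rot: [0.207, 0.978, -0.0, 0.001]
contact_force: [0.1, -0.7, 0.5]
opening: 80.1
```

Call:
servo_tool(
  plan=[
    [0.08,-0.01,0.003,0,0,0,0],
    [0.08,-0.0133,0.0043,0,0,0,0],
    [0.08,-0.0133,0.0043,0,0,0,0],
    [0.08,-0.0133,0.0043,0,0,0,0],
  ],
)

```text
time: 23.15
position: [571.4, -82.0, 106.8]
eef_rot: [0.207, 0.978, -0.0, -0.0]
contact_force: [-0.3, 0.4, 1.1]
opening: 79.9
```

```bash
python3 - <<'E'
from h import *
bore(); ring(12,23); go(572.3,-82.2,20)
E
```

```text
bore z [464.  467.9 471.7 476.5 481.7] col BGR [57. 55. 37.]
quad 0 [463.7 472.5 480.2] 122
quad 1 [461.9 464.6 467.2] 110
quad 2 [466.7 470.  473.4] 118
quad 3 [476.2 480.9 483.9] 129
pos [571.5 -82.1 107.2] delta tool m [-0.0007  0.0002  0.0872] F [-0.3  0.9  0.1] open 80.1 t 23.3
```

View pics/bore.png

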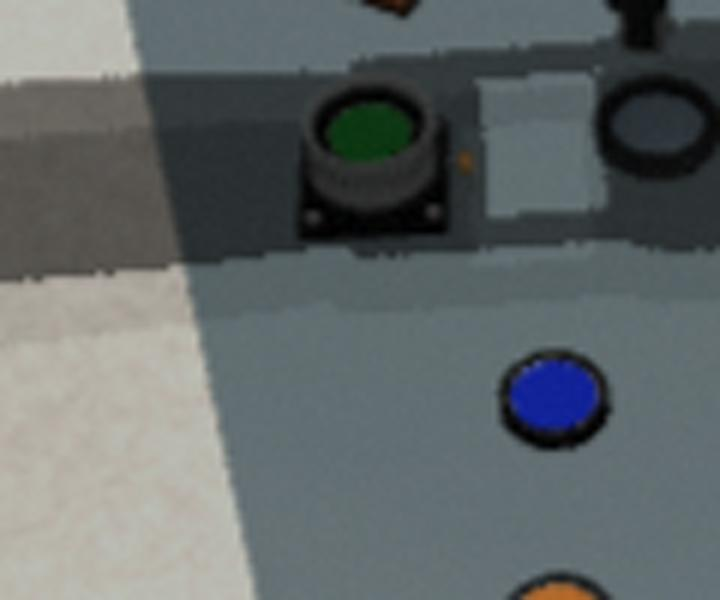

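Green sits level in the bore, centred at (370,130). I'll confirm with the side depth, then take the lens at TCP z≈12.5, with the tips on the flange.

```bash
python3 - <<'E'
from h import *
c=cam("side"); W=world(c); b=c["image"].astype(int)
m=(np.hypot(W[...,0]-433,W[...,1]+68)<25)&(b[...,1]>b[...,0]+15)&(b[...,1]>b[...,2]+15)
P=W[m]; A=np.c_[P[:,0]-433,P[:,1]+68,np.ones(len(P))]
print(len(P),P.mean(0),np.linalg.lstsq(A,P[:,2],rcond=None)[0])
E
```

```text
104 [434.77128049 -67.78382651  36.16941278] [-5.84507188e-03  6.51933211e-04  3.61796251e+01]
```

Call:
servo_tool(
  plan=[
    [0.08,-0.0007,0,0.015,0,0,0],
    [0.08,-0.0007,0,0.04,0,0,0],
    [0.08,-0.0007,0,0.065,0,0,0],
    [0.08,-0.0007,0,0.083,0,0,0],
    [0.08,-0.0007,0,0.091,0,0,0],
  ],
)

```text
time: 23.77
position: [571.4, -82.2, 13.5]
eef_rot: [0.207, 0.978, -0.0, -0.001]
contact_force: [-0.2, 0.0, 0.2]
opening: 80.2
```

Call:
servo_tool(
  plan=[
    [0.08,0,0,0.0015,0,0,0],
    [0.08,0,0,0.003,0,0,0],
    [0.08,0,0,0.0035,0,0,0],
    [0.08,0,0,0.0035,0,0,0],
  ],
)

```text
time: 24.1
position: [573.5, -82.6, 13.5]
eef_rot: [0.207, 0.978, 0.0, 0.001]
contact_force: [0.4, 0.2, -0.1]
opening: 80.1
```

Call:
servo_tool(
  plan=[
    [0.05,0,0,0,0,0,0],
    [0.05,0,0,0,0,0,0],
    [0.05,0,0,0,0,0,0],
    [0.05,0,0,0,0,0,0],
    [0.05,0,0,0,0,0,0],
  ],
  grip_force=40,
)

```text
time: 24.52
position: [573.4, -82.5, 13.7]
eef_rot: [0.207, 0.978, 0.0, 0.001]
contact_force: [-4.2, 1.1, 10.1]
opening: 60.0
```

Green is level (slope under 0.006). The lens is gripped at 60 mm opening. Lifting it.

Call:
servo_tool(
  plan=[
    [0.05,0,0,0,0,0,0],
    [0.05,0,0,-0.004,0,0,0],
    [0.05,0,0,-0.015,0,0,0],
    [0.05,0,0,-0.04,0,0,0],
    [0.05,0,0,-0.065,0,0,0],
  ],
  grip_force=60,
)

```text
time: 24.93
position: [572.4, -82.4, 78.1]
eef_rot: [0.207, 0.978, -0.0, -0.001]
contact_force: [1.4, 1.1, -0.1]
opening: 59.1
```

Call:
servo_tool(
  plan=[
    [0.05,0,0,-0.007,0,0,0],
    [0.05,0,0,-0.01,0,0,0],
    [0.05,0,0,-0.01,0,0,0],
    [0.05,0,0,-0.01,0,0,0],
  ],
)

```text
time: 25.27
position: [572.5, -82.4, 86.3]
eef_rot: [0.207, 0.978, -0.0, -0.001]
contact_force: [0.0, -0.1, -1.4]
opening: 59.0
```

```bash
python3 - <<'E'
from h import *
go(433,-68,88)
c=cam("side"); W=world(c); s=ctrl.read_state()["position"]
m=(np.hypot(W[...,0]-s[0],W[...,1]-s[1])<45)&(W[...,2]<s[2]+12)&(W[...,2]>40)
P=W[m]; print(len(P),np.percentile(P[:,2],[1,10,50,90,99]), P[:,:2].min(0),P[:,:2].max(0))
cv2.imwrite("pics/s6.png",cv2.resize(c["image"][170:270,250:370],None,fx=6,fy=6,interpolation=cv2.INTER_CUBIC))
E
```

```text
pos [572.5 -82.4  86.3] delta tool m [ 0.1333 -0.0435 -0.0015] F [ 0.  -0.1 -1.4] open 59.0 t 25.3
176 [79.26291888 83.57206468 88.61929499 92.34025451 97.34494206] [ 540.57534377 -123.65654638] [602.64812556 -57.20810813]
```

View pics/s6.png

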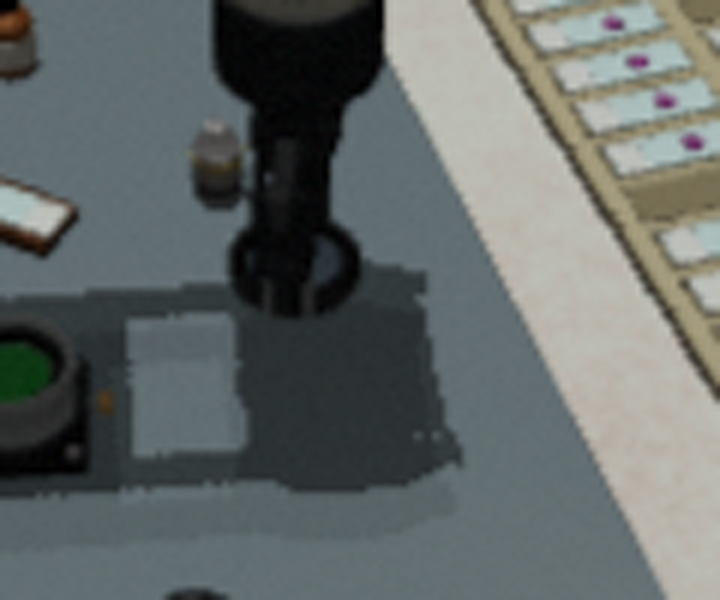

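The lens cell is held level at (295,268). Carrying it over and descending slowly; I expect it to seat at TCP ≈ 53.

Call:
servo_tool(
  plan=[
    [0.05,0.01,-0.0033,0,0,0,0],
    [0.05,0.035,-0.0114,0,0,0,0],
    [0.05,0.067,-0.0219,0,0,0,0],
    [0.05,0.1,-0.0326,0,0,0,0],
    [0.05,0.122,-0.0398,0,0,0,0],
  ],
)

```text
time: 25.73
position: [442.0, -68.8, 85.7]
eef_rot: [0.207, 0.978, -0.0, -0.001]
contact_force: [0.3, 0.3, -1.0]
opening: 58.8
```

Call:
servo_tool(
  plan=[
    [0.05,0.0113,-0.0037,0,0,0,0],
    [0.05,0.0113,-0.0037,0,0,0,0],
    [0.05,0.0113,-0.0037,0.006,0,0,0],
    [0.05,0.0113,-0.0037,0.014,0,0,0],
    [0.05,0.0113,-0.0037,0.022,0,0,0],
  ],
)

```text
time: 26.15
position: [433.8, -68.2, 64.1]
eef_rot: [0.207, 0.978, -0.0, -0.0]
contact_force: [0.5, -0.4, -0.4]
opening: 58.9
```

Call:
servo_tool(
  plan=[
    [0.05,0,0,0.002,0,0,0],
    [0.05,0,0,0.003,0,0,0],
    [0.05,0,0,0.003,0,0,0],
    [0.05,0,0,0.003,0,0,0],
  ],
)

```text
time: 26.48
position: [433.6, -68.1, 62.3]
eef_rot: [0.207, 0.978, -0.0, -0.0]
contact_force: [-0.2, -1.1, -0.9]
opening: 59.0
```

```bash
python3 - <<'E'
from h import *
go(433.2,-67.9,53)
E
```

```text
pos [433.6 -68.1  62.3] delta tool m [0.0005 0.     0.0093] F [-0.2 -1.1 -0.9] open 59.0 t 26.5
```

Call:
servo_tool(
  plan=[
    [0.05,0.0005,0,0.0015,0,0,0],
    [0.05,0.0005,0,0.003,0,0,0],
    [0.05,0.0005,0,0.0045,0,0,0],
    [0.05,0.0005,0,0.0055,0,0,0],
    [0.05,0.0005,0,0.0055,0,0,0],
  ],
)

```text
time: 26.9
position: [432.9, -67.9, 56.6]
eef_rot: [0.207, 0.978, -0.0, -0.0]
contact_force: [0.2, -0.1, -1.2]
opening: 59.3
```

Call:
servo_tool(
  plan=[
    [0.05,0,0,0.0007,0,0,0],
    [0.05,0,0,0.0014,0,0,0],
    [0.05,0,0,0.002,0,0,0],
    [0.05,0,0,0.002,0,0,0],
  ],
)

```text
time: 27.23
position: [433.0, -67.9, 54.7]
eef_rot: [0.207, 0.978, -0.0, -0.0]
contact_force: [-0.2, 0.4, -2.1]
opening: 58.7
```

Call:
servo_tool(
  plan=[
    [0.05,0,0,0.0005,0,0,0],
    [0.05,0,0,0.001,0,0,0],
    [0.05,0,0,0.001,0,0,0],
  ],
)

```text
time: 27.48
position: [433.0, -67.9, 54.1]
eef_rot: [0.207, 0.978, 0.0, 0.0]
contact_force: [-1.5, 0.5, 3.5]
opening: 59.1
```

Call:
servo_tool(
  plan=[
    [0.08,0,0,0,0,0,0],
    [0.08,0,0,0,0,0,0],
    [0.08,0,0,0,0,0,0],
    [0.08,0,0,0,0,0,0],
    [0.08,0,0,-0.005,0,0,0],
  ],
)

```text
time: 27.9
position: [432.6, -67.8, 58.1]
eef_rot: [0.207, 0.978, 0.0, -0.001]
contact_force: [-0.2, -0.5, -0.9]
opening: 79.8
```

Call:
servo_tool(
  plan=[
    [0.08,0,0,-0.02,0,0,0],
    [0.08,0,0,-0.045,0,0,0],
    [0.08,0,0.02,-0.065,0,0,0],
    [0.08,0,0.055,-0.07,0,0,0],
    [0.08,0,0.09,-0.07,0,0,0],
  ],
)

```text
time: 28.32
position: [470.7, 15.0, 131.6]
eef_rot: [0.208, 0.978, 0.0, 0.002]
contact_force: [0.3, -0.8, 0.5]
opening: 80.3
```

Call:
servo_tool(
  plan=[
    [0.08,0,0.03,0,0,0,0],
    [0.08,0,0.06,0,0,0,0],
    [0.08,0,0.075,0,0,0,0],
    [0.08,0,0.075,0,0,0,0],
  ],
)

```text
time: 28.65
position: [500.7, 85.3, 129.0]
eef_rot: [0.206, 0.979, 0.0, -0.0]
contact_force: [0.3, 0.2, 0.5]
opening: 80.4
```

```bash
python3 - <<'E'
from h import *
bore()
for n in ("top","side"):
    c=cam(n); W=world(c); print(n,fit(c,W,(433,-68),50,75))
    m=(np.hypot(W[...,0]-433,W[...,1]+68)<31)&(W[...,2]>50); P=W[m]; A=np.c_[P[:,0]-433,P[:,1]+68,np.ones(len(P))]
    print(np.round(np.linalg.lstsq(A,P[:,2],rcond=None)[0],3))
    for q in ("blue_c","amber_c","dish_c"): print(q,[np.round(d["centre"]).tolist() for d in nets.find_in(n,q)][:1])
go(433,-68,100)
E
```

```text
bore z [51.6 53.5 54.7 56.1 58. ] col BGR [111. 101.  92.]
top [430.8, -69.4, 63.0, 55.6, 63.9, 413.0, 431.0, -69.3]
[ 9.0000e-03 -6.0000e-03  5.5422e+01]
blue_c [[480.0, -222.0, 8.0]]
amber_c [[449.0, -342.0, 10.0]]
dish_c [[566.0, 329.0, 14.0]]
side [434.4, -68.6, 67.2, 56.5, 61.4, 302.0, 432.1, -71.2]
[-7.0000e-03  7.0000e-03  5.6465e+01]
blue_c [[482.0, -226.0, 10.0]]
amber_c [[450.0, -335.0, 7.0]]
dish_c [[582.0, 323.0, 12.0]]
pos [499.9  82.4 129. ] delta tool m [-0.     -0.1646  0.0289] F [ 0.6 -0.6  0.4] open 79.9 t 29.1
```

View pics/bore.png

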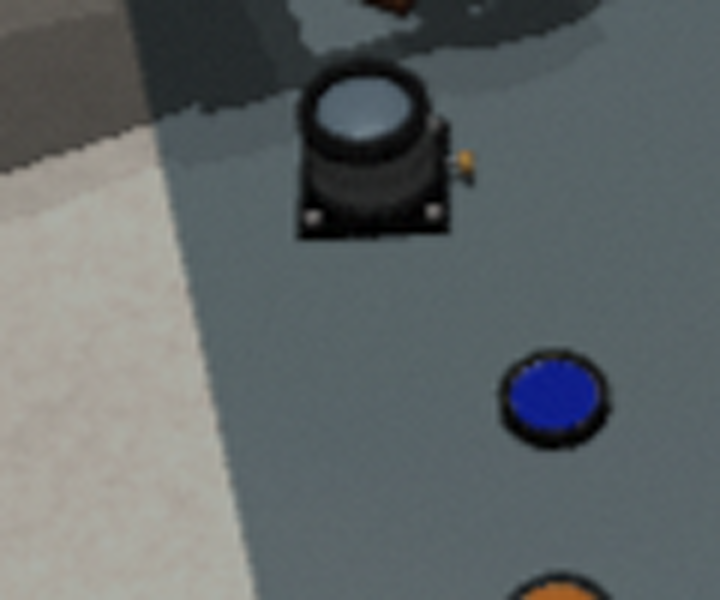

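Top view puts the lens cell's top at 55.4 (58.1 corrected, 58 expected), with tilt about 0.01 rad and roughly 2 mm off the axis. All of that is within limits, so I'm handing in.

```bash
python3 -c "
from h import *
print(close_job())"
```

```text
the job is handed in; nothing more can be done
None
```

The barrel is assembled and handed in at about 29 s. From the bottom up it holds the large pale heat filter, the spacer ring and the green filter, with the lens cell closing it. The three inner parts were let go about 5 mm inside the mouth. The lens cell was let go with its flange resting on the rim or within about 1 mm of it.

Last checks:
- **Height and level:** the spacer, green filter and lens cell all measured level (slope 0.011 or less for green and lens). Heights matched after allowing for the top camera reading about 3 mm low; the lens cell's top came out at about 58 mm as expected. I checked the heat filter's level only by depth spread, before the spacer went in.
- **Centring:** the lens cell reads about 2 mm off the axis, inside the 5 mm limit. The two cameras disagree by about 3 mm on its position, which fits their calibration error.
- **Parts to leave alone:** blue and amber read where they were, within a few mm. One side-camera reading of the dish was 18 mm off, but the top camera had it unmoved and the arm never went near it. I didn't measure the oil bottle, as the network never found it; the arm stayed away from it.
- **Misread on the way:** I took the heat filter to be tilted in the grip and carried it aside to check. Depth showed it was flat, so I took it back and placed it.
- **Robot:** retracted and touching nothing.

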